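Hold the carry-tray out level over the notebook

TASK

Lift the steel carry-tray by the bar of its T-handle straight up out of its dock, carry it over to the spiral lab notebook, and hold it there in the air, level and still, over the middle of the page with its underside at least 10 cm above the page, so that its contents can be checked against the record. The glass dish of fittings and the little vial must stay standing in the tray all the way, and the other things on the bench stay where they are. Do not set the tray down: finish while the gripper is still holding it there.

Things in the scene. Friction and masses are not known exactly. Their poses are not given: they have to be found in the camera images.
- carrier: Steel carry-tray, 80 (own x) x 162 (own y) mm, rim 15 mm high, floor 3 mm, two bays along own y, 10 mm stem in the middle carrying a black T-handle bar. Origin: centre of underside, z up. Stands loose in the dock, underside 4 mm above the worktop. Weighs about 0.5 kg with contents (varies); its centre of mass is up to 20 mm from the middle towards the bay with the dish.
- handle: Black bar of the T-handle, fixed to the tray, 14 mm thick (own x), 80 mm long (own y, along the tray's length), 20 mm high. Origin: centre of the bar, 104 mm above the tray's underside; axes parallel to the tray's. Grip it from above across its 14 mm; nothing else of the tray or its contents is within 40 mm below the bar except the stem.
- dock: Low grey plastic dock fixed to the worktop, plate 102 (own x) x 186 (own y) x 4 mm, with four L-shaped corner stops rising to 17 mm above the worktop that enclose the tray with about 3 mm play on each side. Origin: centre of the underside, on the worktop; axes parallel to the tray's.
- lab_notebook: White spiral-bound lab notebook lying open face up, 210 (own x) x 153 (own y) x 16 mm, does not move. Origin: centre of the underside, on the worktop. May be on either side of the dock.
- fittings_dish: Round glass dish with metal nuts and ferrules, 60 mm across, 14 mm high, about 0.15 kg, loose in one bay of the tray (either one). Origin: centre of the underside.
- vial: Small capped glass vial, 12 mm thick, 32 mm tall, standing loose in the other bay. Origin: centre of the underside.
- timer: Bystander, to be left alone: white countdown timer with three keys, 62 x 62 x 19 mm. Origin: centre of the underside.
- syringe_filter: Bystander, to be left alone: small white round syringe filter, 27 mm across, 24 mm high. Origin: centre of the underside.
- mouse: Bystander, to be left alone: black computer mouse, 110 x 62 x 37 mm, in the middle between dock and notebook. Origin: centre of the underside.
Not all that is in view belongs to the job. What is shaped like the fittings_dish but blue or turquoise is not meant.

How it is judged:
On the way:
1. the tray has been lifted straight up by its handle, clear of the dock (underside more than 25 mm above the dock's, still within 40 mm sideways) (z of carrier in the frame of dock above 0.025 m and horizontal distance between carrier and dock below 0.04 m and contact force between the fingers and handle above 1 N and contact force between carrier and dock below 0.01 N), for 0.05 s.
At the end, for the whole second after the job is handed in: The gripper holds the tray by the handle bar, still (under 0.02 m/s, 0.1 rad/s), underside over 110 mm above the worktop, its middle within 50 mm sideways of the notebook's middle, level to 0.1 rad; dish (tilt under 0.15 rad) and vial (under 0.25 rad) stand on the tray's floor (horizontal distance between carrier and lab_notebook below 0.05 m and height (world z) of carrier above 0.11 m and angle between carrier's own z axis and vertical below 0.1 rad and linear speed of carrier below 0.02 m/s and angular speed of carrier below 0.1 rad/s and contact force between the fingers and handle above 2 N and horizontal distance between fittings_dish and carrier below 0.07 m and z of each of fittings_dish, vial in the frame of carrier below 0.012 m and angle between fittings_dish's own z axis and vertical below 0.15 rad and horizontal distance between vial and carrier below 0.085 m and angle between vial's own z axis and vertical below 0.25 rad); the arm keeps its last pose, push and grip.
It fails at once if the tray is tipped by more than 0.3 rad (angle between carrier's own z axis and vertical above 0.3 rad).
It fails at once if the vial falls over (angle between vial's own z axis and vertical above 0.6 rad).
It fails at once if the timer, syringe filter or computer mouse is moved by more than 20 mm (distance of any of timer, syringe_filter, mouse from where it was at the start of the episode above 0.02 m).
It also fails if it takes over 45 s, if anything falls off the work surface, if the arm or the gripper's body presses on something with over 40 N, if the wrist force passes 120 N, or if a joint passes its speed limit or range.

ROBOT

A 6-joint arm with a two-finger parallel gripper is mounted at the origin on a cart in front of the work surface, level with it; the furniture and walls round the work are solid. World frame = base frame: x ahead of the robot, y to its left, z up, the work surface at z = 0. Lengths are in m, angles in rad, forces in N, time in s.
With the tool pointing down it reaches from about 0.375 to 0.9 m from the base axis. Payload 3.1 kg.
Tool frame: the origin (TCP) lies at the centre of the arm's flange, where the gripper is bolted on; the fingertips stand robot.tip_extent ahead of it and the grasp point (between the pads) lies 164 mm ahead of it (robot.tip_extent is the distance from the TCP to the fingertips, in m); z points along the fingers, y is the line along which they close (so a half turn about z gives the same grasp; the last joint's range is limited). The gripper opens to 87 mm and grips with 3 to 60 N. Pads are 19 mm wide; open, the fingers measure 117 mm over their backs; the gripper's body (75 mm by 190 mm) begins 51 mm behind the grasp point.
Start: joints at [-1.512, 0.527, 1.433, -0, 1.181, -0.178], TCP at [0.147, -0.608, 0.405] pointing down, gripper open.
Joint ranges: [-3.08, 3.08], [-0.75, 2.2], [0.22, 2.44], [-1.43, 4.57], [0, 2.65], [-2.85, 2.85]. Speed limits (rad/s): [2.79, 2.79, 3.14, 3.14, 3.14, 3.14].

INTERFACE

Orientations are given as a unit quaternion [x, y, z, w].
In Python, from rig import get_obs, camera, hand_in, cut_out, robot gives the robot as it stands.
- The arm moves only by the tool step_arm, never from a script. Its argument "rows" is a list of rows, each a list of 6 numbers: the shift along the world's x, y, z in m, then the turn, a rotation vector about the world's x, y, z in degrees. A call has 1 to 12 rows; each row shifts and turns the commanded pose from where the row before left it; what a row does not reach is not made up. A row lasts 1/8 s, in which the tool goes at most 62.5 mm and 10.7 degrees, less where a joint would pass 70% of its speed; a pose out of reach is approached as far as the arm can. A call is refused whole if a number of a shift passes 0.0625 or a number of a turn 10.7, either way. A call with a gripper value outside its range is refused whole. "jaw" is the finger opening in m, from 0 to 0.087, set as the call begins (left out, the last holds). The fingers move at their own pace and stop on an object; "squeeze" is the grip in N (left out, the last holds). Time passes only in rows, so rows that do not move let the fingers close. It gives the time, the measured TCP pose, the force, the opening and the grip force at its end, in the units of the state.
- get_obs(): the state, without advancing time (a new reading comes with each control period).
- camera(name): name is "side" or "top"; returns a dict with "pixels" (480x640x3 uint8, blue, green, red), "depth" (480x640 float32, m along the optical axis (not along the pixel's ray), 0 where there is no reading), "fov_y" (degrees; the focal length in pixels is half the picture's height over the tangent of half this angle, whatever the lens; pixels are square), "cx", "cy" (the principal point, pixels), "extrinsics" (4x4, takes a point from camera to world coordinates). Camera axes: x right, y up, looking along -z (the intrinsics and any distortion apply to the point x, -y, -z); pixel columns grow to the right and rows downward; lengths in m; the calibration is good to about 2 mm. A picture is of the moment at which its call begins.
- hand_in(): hands the job in; it is judged then, once.
Trained networks look in the newest picture that a camera, given by its name, has taken for a name from the list of things; names that differ only in an ending like _2 or _b are one class to them, and where a whole thing is asked for, a point or a joint stands for the part that bears it (a point fixed in the world has none). Each returns a list of dicts, best first, with "confidence" (0 to 1); they miss things now and then, are a little off and sometimes report something else, mostly with a low value. They report only what shows in the picture. A call takes as long as a camera call. They do not tell look-alikes from the thing itself.
- cut_out(label, camera): "region" (480x640 bool, what is visible of it) and "extent" ([centre column, centre row, width, height] in pixels, round what is visible of it).
The state is a dict: "time": time; "q": joint angles; "joint_velocities": joint speeds; "joint_torque": joint torques, N m; "position": TCP position; "tool_rot": TCP orientation; "ft_force": force on the tool from outside, world axes, zero at the start; "moment": the same for the moment, N m; "grip_width": finger opening in m; "grip_force": force on a finger pad.
Only numpy, scipy, OpenCV 4.12 (cv2) and the standard library are available. Lean on these libraries where they do the work, as an engineer would, in place of code of your own. Each camera call takes 0.05 s, during which the arm holds its last target. There are 200 camera calls.

## Working session

There is one attempt and no reset: what is moved stays moved. The work goes in short steps, Python scripts to look and compute and a tool call to move; the robot and the scene stay as the last step left them, time stands still between calls to the robot, and variables do not carry over. Pictures are saved under pics/ and viewed, at most 10 in all, crops included, and the job is handed in when it is done.

Besides the shell and the picture viewer there is one more tool, called after "Emit:" as name(argument=value, ...) on one line, values as JSON. step_arm: Moves the arm, as the interface text tells. Its arguments: {"type":"object","properties":{"rows":{"type":"array"},"jaw":{"type":"number"},"squeeze":{"type":"number"}},"required":["rows"]}

```bash
mkdir -p pics
cat > h.py <<'E'
import numpy as np, cv2
from rig import get_obs, camera, hand_in, cut_out, robot
def cloud(c):
    d=c["depth"];h,w=d.shape;f=h/2/np.tan(np.radians(c["fov_y"])/2)
    u,v=np.meshgrid(np.arange(w),np.arange(h))
    p=np.stack([(u-c["cx"])/f*d,-(v-c["cy"])/f*d,-d],-1)
    E=np.array(c["extrinsics"]);return p@E[:3,:3].T+E[:3,3]
E
python3 - <<'E'
from h import *
print(robot, {k:v for k,v in get_obs().items()})
for n in("top","side"):
    c=camera(n);cv2.imwrite(f"pics/{n}0.png",c["pixels"]);P=cloud(c)
    print(n,[k for k in c],c["fov_y"],np.round(c["extrinsics"],3).tolist())
    for l in["carrier","handle","dock","lab_notebook","fittings_dish","vial","timer","syringe_filter","mouse"]:
        for r in cut_out(l,n)[:3]:
            m=r["region"]&(c["depth"]>0);q=P[m]
            if len(q)<5: continue
            b=cv2.minAreaRect((q[:,:2]*1000).astype(np.float32))
            print(l,round(r["confidence"],2),np.round(r["extent"]),np.round(np.median(q,0),3),np.round(q[:,2].max(),3),np.round(b[0]),np.round(b[1]),round(b[2],1))
E
```

```text
<Robot object at 0x7fba1255fe00> {'time': 0.0, 'q': array([-1.51247101e+00,  5.28481551e-01,  1.43387737e+00, -7.91898901e-06,
        1.18142262e+00, -1.78505544e-01]), 'joint_velocities': array([ 5.03478562e-04, -1.05422151e-03,  1.94952325e-05,  6.83114702e-04,
       -5.54713874e-05,  8.09223625e-04]), 'joint_torque': array([ 1.93703556e-03, -4.40037668e+01, -1.76590508e+01,  6.35377318e-02,
        5.83585293e-02, -1.62466481e-04]), 'position': array([ 0.14664391, -0.6072068 ,  0.4037697 ]), 'tool_rot': array([ 9.92996309e-01,  1.18140309e-01,  6.20708533e-05, -1.09268888e-03]), 'ft_force': array([-0.75923256, -0.05206421, -0.738205  ]), 'moment': array([-0.01233735,  0.06148519,  0.0312    ]), 'grip_force': 0.0, 'grip_width': 0.08685444798079002}
top ['pixels', 'depth', 'fov_y', 'cx', 'cy', 'extrinsics'] 50.588283568608816 [[0.022, 0.985, -0.17, 0.337], [-0.999, 0.027, 0.03, 0.129], [0.034, 0.169, 0.985, 1.213], [0.0, 0.0, 0.0, 1.0]]
carrier 0.81 [223. 264.  76.  52.] [0.472 0.315 0.008] 0.123 [472. 331.] [ 85. 166.] 23.0
handle 0.59 [214. 256.  33.  17.] [0.47  0.329 0.11
[... 1359 characters left out ...]
 74.  30.] [ 0.535 -0.114  0.013] 0.023 [ 536. -142.] [216. 193.] 3.9
fittings_dish 0.96 [284. 364.  30.  25.] [0.563 0.496 0.007] 0.018 [564. 492.] [60. 83.] 7.5
fittings_dish 0.92 [338. 325.  26.  18.] [0.458 0.364 0.015] 0.025 [458. 365.] [78. 59.] 87.7
fittings_dish 0.58 [400. 330.  28.  20.] [0.319 0.371 0.007] 0.02 [321. 366.] [59. 80.] 12.4
vial 0.54 [328. 303.   4.  16.] [0.488 0.297 0.025] 0.04 [488. 297.] [10. 13.] 4.6
vial 0.19 [264. 225.  23.  17.] [ 0.705 -0.118  0.016] 0.024 [ 707. -134.] [73. 62.] 84.9
timer 0.64 [265. 224.  25.  14.] [ 0.705 -0.122  0.016] 0.024 [ 707. -137.] [79. 62.] 87.4
mouse 0.57 [339. 265.  42.  20.] [0.466 0.129 0.026] 0.12 [458. 190.] [105. 210.] 10.1
```

Run:
```python
from h import *
for n in("top","side"):
    c=camera(n);P=cloud(c)
    m=(P[...,2]>.108)&(P[...,2]<.14)&(np.hypot(P[...,0]-.471,P[...,1]-.331)<.06)&(c["depth"]>0)
    q=P[m];b=cv2.minAreaRect((q[:,:2]*1000).astype(np.float32));print(n,m.sum(),b,q.mean(0),np.median(q[:,2]))
    hi=(P[...,2]>.06)&(c["depth"]>0)&(P[...,0]<.95)
    k,lab,st,ce=cv2.connectedComponentsWithStats(hi.astype(np.uint8))
    for i in range(1,k):
        if st[i,4]>30:
            z=P[lab==i];print(st[i],np.round(z.min(0),2),np.round(z.max(0),2))
a=cv2.imread("pics/top0.png");b=cv2.imread("pics/side0.png")
cv2.imwrite("pics/both.png",np.hstack([cv2.resize(x,(400,300)) for x in(a,b)]))
```

```text
top 248 ((471.3967590332031, 329.171630859375), (14.64780044555664, 79.34382629394531), 22.996110916137695) [0.47094946 0.32862414 0.11535509] 0.11574547937535096
[    0     0   640   142 59110] [ 0.63 -0.68  0.06] [0.95 0.88 0.71]
[433 101  33  32 396] [ 0.79 -0.23  0.06] [ 0.86 -0.16  0.09]
[608 111  32  33 803] [ 0.78 -0.64  0.06] [ 0.84 -0.55  0.17]
[418 122  16  20 136] [ 0.77 -0.14  0.06] [ 0.79 -0.13  0.14]
[198 248  36  19 281] [0.45 0.29 0.06] [0.49 0.37 0.12]
[  331   360   309   120 29045] [ 0.01 -0.24  0.06] [0.28 0.07 0.74]
side 166 ((471.6127014160156, 334.3728332519531), (14.305070877075195, 79.1758041381836), 23.487422943115234) [0.47124916 0.33814246 0.11683843] 0.11784763086658218
[     0      0    640    480 152059] [-0.86 -1.3   0.06] [0.95 1.01 0.72]
[248 122  18  34 412] [ 0.78 -0.64  0.06] [ 0.85 -0.55  0.19]
[218 182  28  29 466] [ 0.76 -0.24  0.06] [ 0.86 -0.12  0.14]
[ 613  265   27   76 1141] [-0.17  0.34  0.06] [-0.14  0.45  0.18]
[325 268  17  31 263] [0.45 0.3  0.06] [0.49 0.37 0.12]
```

View pics/top0.png

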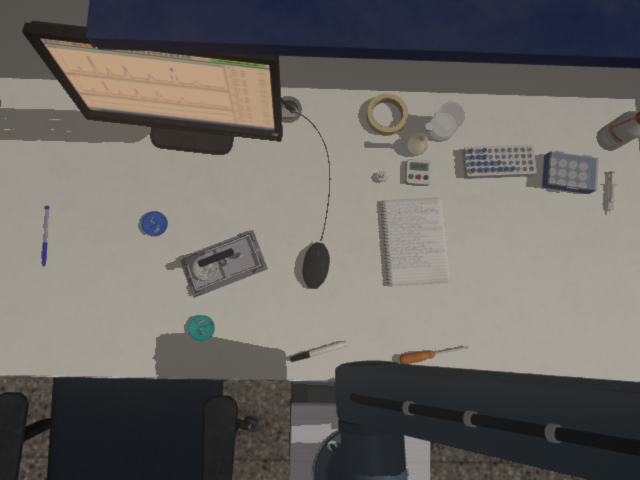

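View pics/side0.png

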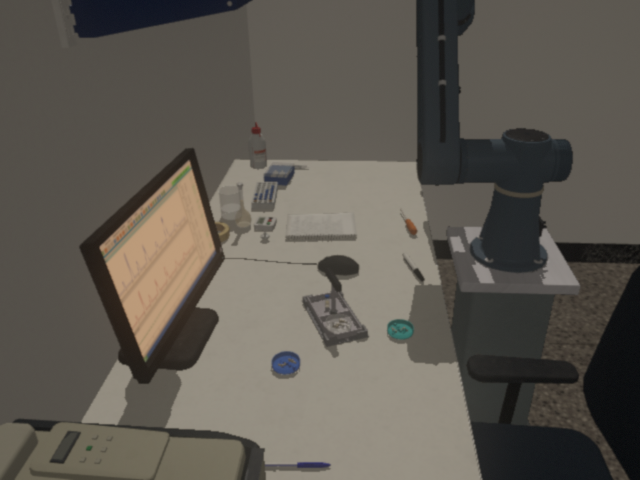

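Run:
```python
from h import *
for n in("top","side"):
    c=camera(n);P=cloud(c);ok=c["depth"]>0
    for y in np.arange(-.4,.7,.1):
        for z0,z1 in((.06,.3),(.3,.5),(.5,.8)):
            m=ok&(abs(P[...,1]-y)<.05)&(P[...,2]>z0)&(P[...,2]<z1)&(P[...,0]>.52)
            if m.sum()>5: print(n,round(y,1),z0,m.sum(),round(P[m][:,0].min(),3))
```

```text
top -0.4 0.06 578 0.938
top -0.3 0.06 575 0.938
top -0.2 0.06 974 0.791
top -0.2 0.5 5013 0.631
top -0.1 0.06 719 0.766
top -0.1 0.5 5698 0.631
top -0.0 0.06 591 0.937
top -0.0 0.5 5479 0.631
top 0.1 0.06 585 0.938
top 0.1 0.5 5236 0.631
top 0.2 0.06 1992 0.75
top 0.2 0.3 709 0.783
top 0.2 0.5 5006 0.631
top 0.3 0.06 3007 0.755
top 0.3 0.3 927 0.798
top 0.3 0.5 4753 0.631
top 0.4 0.06 3017 0.763
top 0.4 0.3 683 0.807
top 0.4 0.5 1080 0.631
top 0.5 0.06 3036 0.772
top 0.5 0.3 633 0.819
top 0.6 0.06 4007 0.781
top 0.6 0.3 1767 0.822
side -0.4 0.06 581 0.938
side -0.4 0.3 575 0.937
side -0.4 0.5 221 0.939
side -0.3 0.06 512 0.937
side -0.3 0.3 666 0.939
side -0.3 0.5 295 0.938
side -0.2 0.06 582 0.794
side -0.2 0.3 779 0.938
side -0.2 0.5 376 0.938
side -0.1 0.06 370 0.766
side -0.1 0.3 924 0.938
side -0.1 0.5 487 0.938
side -0.0 0.06 253 0.938
side -0.0 0.3 1099 0.938
side -0.0 0.5 642 0.938
side 0.1 0.06 268 0.938
side 0.1 0.3 1313 0.937
side 0.1 0.5 842 0.938
side 0.2 0.06 1552 0.751
side 0.2 0.3 2080 0.786
side 0.2 0.5 1111 0.633
side 0.3 0.06 2292 0.754
side 0.3 0.3 2723 0.799
side 0.3 0.5 1620 0.633
side 0.4 0.06 2758 0.762
side 0.4 0.3 3413 0.807
side 0.4 0.5 7507 0.632
side 0.5 0.06 5071 0.771
side 0.5 0.3 4359 0.816
side 0.5 0.5 4654 0.938
side 0.6 0.06 7301 0.78
side 0.6 0.3 5821 0.822
side 0.6 0.5 3406 0.938
```

Emit:
step_arm(rows=[[0.048, 0.031, 0, 0, 0, 4.7], [0.048, 0.031, 0, 0, 0, 4.7], [0.048, 0.031, 0, 0, 0, 4.7], [0.048, 0.031, 0, 0, 0, 4.7], [0.048, 0.031, 0, 0, 0, 4.7], [0.048, 0.031, 0, 0, 0, 4.7], [0.048, 0.031, 0, 0, 0, 4.7]], jaw=0.087)

```text
time: 2.08
position: [0.4841, -0.3894, 0.4049]
tool_rot: [0.918, 0.396, 0.0, 0.0]
ft_force: [-0.3, -0.5, 0.5]
grip_width: 0.087
grip_force: 0.0
```

Emit:
step_arm(rows=[[0.01, 0.056, 0, 0, 0, 4.7], [0.01, 0.056, 0, 0, 0, 4.7], [0.01, 0.056, 0, 0, 0, 4.7], [0.01, 0.056, 0, 0, 0, 4.7], [0.01, 0.056, 0, 0, 0, 4.7], [0.01, 0.056, 0, 0, 0, 4.7], [0.01, 0.056, 0, 0, 0, 4.7]])

```text
time: 2.95
position: [0.5528, 0.0033, 0.405]
tool_rot: [0.769, 0.64, 0.0, 0.0]
ft_force: [0.4, -0.7, -0.6]
grip_width: 0.0871
grip_force: 0.0
```

Emit:
step_arm(rows=[[-0.012, 0.049, 0, 0, 0, 4.7], [-0.012, 0.049, 0, 0, 0, 4.7], [-0.012, 0.049, 0, 0, 0, 4.7], [-0.012, 0.049, 0, 0, 0, 4.7], [-0.012, 0.049, 0, 0, 0, 4.7], [-0.012, 0.049, 0, 0, 0, 4.7], [-0.012, 0.049, 0, 0, 0, 4.7], [0, 0, 0, 0, 0, 0], [0, 0, 0, 0, 0, 0]])

```text
time: 4.08
position: [0.4685, 0.3443, 0.4046]
tool_rot: [0.557, 0.83, -0.0, 0.0]
ft_force: [-0.3, -0.1, 0.5]
grip_width: 0.0868
grip_force: 0.0
```

Run:
```python
from h import *
from scipy.spatial.transform import Rotation as R
o=get_obs();M=R.from_quat(o["tool_rot"]).as_matrix()
print(o["time"],o["position"],M,np.degrees(np.arctan2(M[1,1],M[0,1])),o["q"],robot.tip_extent)
```

```text
4.075 [0.46854532 0.34427457 0.40460859] [[-3.79169283e-01  9.25327305e-01 -1.85967996e-04]
 [ 9.25327069e-01  3.79169022e-01 -8.17713723e-04]
 [-6.86139532e-04 -4.82133146e-04 -9.99999648e-01]] 22.28222217516604 [ 4.41738993e-01  4.68905169e-01  1.54447820e+00 -7.29882309e-04
  1.12872709e+00  5.31531085e-02] 0.1822
```

Emit:
step_arm(rows=[[-0.0015, -0.002, -0.03, 0, 0, 0.5], [0, 0, -0.03, 0, 0, 0], [0, 0, -0.03, 0, 0, 0], [0, 0, -0.022, 0, 0, 0], [0, 0, -0.012, 0, 0, 0], [0, 0, -0.008, 0, 0, 0], [0, 0, 0, 0, 0, 0]])

```text
time: 4.95
position: [0.4674, 0.3421, 0.2727]
tool_rot: [0.554, 0.833, -0.0, -0.0]
ft_force: [0.5, -0.0, 0.6]
grip_width: 0.0865
grip_force: 0.0
```

Emit:
step_arm(rows=[[0, 0, 0, 0, 0, 0], [0, 0, 0, 0, 0, 0], [0, 0, 0, 0, 0, 0], [0, 0, 0, 0, 0, 0], [0, 0, 0, 0, 0, 0], [0, 0, 0, 0, 0, 0], [0, 0, 0, 0, 0, 0], [0, 0, 0, 0, 0, 0]], jaw=0, squeeze=45)

```text
time: 5.95
position: [0.467, 0.3424, 0.2727]
tool_rot: [0.554, 0.833, -0.0, -0.0]
ft_force: [-2.2, -1.4, 2.9]
grip_width: 0.0149
grip_force: 1.5
```

Run:
```python
from h import *
o=get_obs();print({k:np.round(v,3) for k,v in o.items()})
c=camera("side");cv2.imwrite("pics/s1.png",cv2.resize(c["pixels"][230:380,240:440],(800,600)))
```

```text
{'time': np.float64(5.95), 'q': array([0.44 , 0.647, 1.659, 0.   , 0.836, 0.042]), 'joint_velocities': array([ 0.001, -0.004,  0.013, -0.001,  0.036,  0.001]), 'joint_torque': array([-1.0900e-01, -4.2631e+01, -1.2614e+01,  4.0000e-02, -6.2900e-01,
        4.0000e-03]), 'position': array([0.467, 0.342, 0.273]), 'tool_rot': array([ 0.554,  0.833, -0.   , -0.   ]), 'ft_force': array([-2.244, -1.448,  2.898]), 'moment': array([-0.239,  0.373,  0.004]), 'grip_force': np.float64(1.468), 'grip_width': np.float64(0.015)}
```

View pics/s1.png

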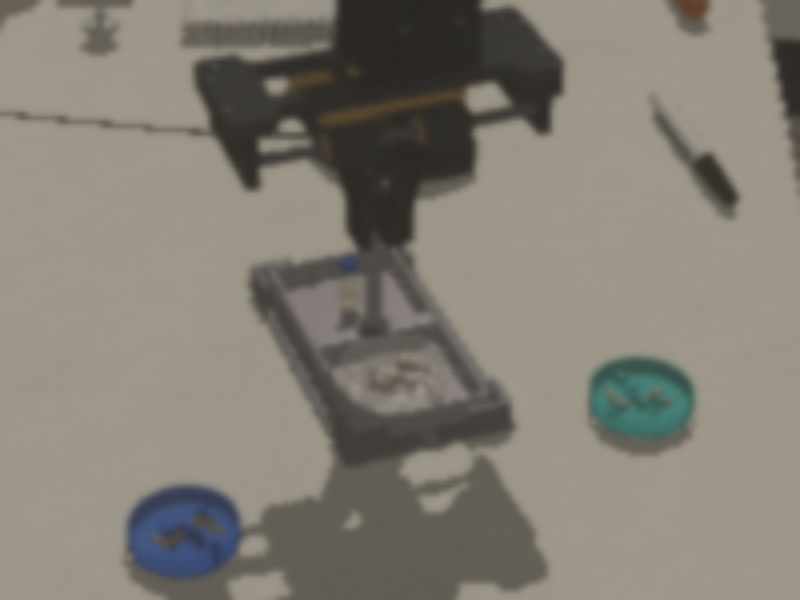

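The tray stands upright in the dock, with vial (350,290) and dish (400,380) in place, and the fingers are just reaching the bar (grip still building up). I'll let the grip finish, then lift gently.

Emit:
step_arm(rows=[[0, 0, 0, 0, 0, 0], [0, 0, 0, 0, 0, 0], [0, 0, 0, 0, 0, 0], [0, 0, 0, 0, 0, 0]])

```text
time: 6.5
position: [0.4668, 0.3423, 0.2726]
tool_rot: [0.554, 0.833, -0.001, -0.0]
ft_force: [-2.4, -0.9, 0.7]
grip_width: 0.0137
grip_force: 45.0
```

Emit:
step_arm(rows=[[0, 0, 0.001, 0, 0, 0], [0, 0, 0.002, 0, 0, 0], [0, 0, 0.003, 0, 0, 0], [0, 0, 0.004, 0, 0, 0], [0, 0, 0, 0, 0, 0], [0, 0, 0, 0, 0, 0], [0, 0, 0, 0, 0, 0]])

```text
time: 7.38
position: [0.4671, 0.3424, 0.2827]
tool_rot: [0.554, 0.833, -0.0, -0.0]
ft_force: [-0.1, 0.5, -5.6]
grip_width: 0.0135
grip_force: 45.0
```

Run:
```python
from h import *
o=get_obs();print({k:np.round(v,3) for k,v in o.items()})
c=camera("side");cv2.imwrite("pics/s2.png",cv2.resize(c["pixels"][230:380,240:440],(800,600)))
```

```text
{'time': np.float64(7.375), 'q': array([0.44 , 0.632, 1.653, 0.   , 0.857, 0.042]), 'joint_velocities': array([-0.001,  0.001, -0.001,  0.001, -0.003,  0.001]), 'joint_torque': array([-2.0000e-03, -4.6055e+01, -1.3418e+01,  6.8000e-02,  2.7000e-02,
       -0.0000e+00]), 'position': array([0.467, 0.342, 0.283]), 'tool_rot': array([ 0.554,  0.833, -0.   , -0.   ]), 'ft_force': array([-0.144,  0.535, -5.583]), 'moment': array([-0.034, -0.148,  0.022]), 'grip_force': np.float64(44.99), 'grip_width': np.float64(0.014)}
```

View pics/s2.png

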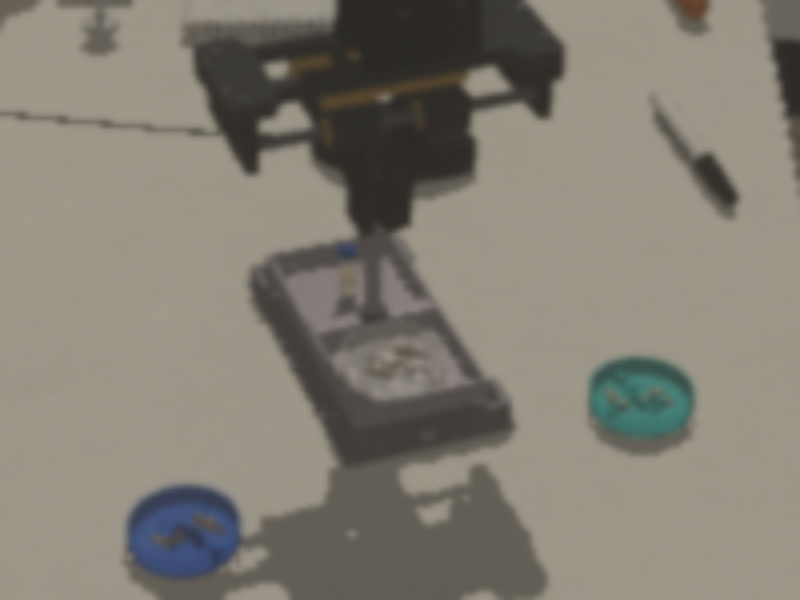

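Emit:
step_arm(rows=[[0, 0, 0.003, 0, 0, 0], [0, 0, 0.006, 0, 0, 0], [0, 0, 0.009, 0, 0, 0], [0, 0, 0.012, 0, 0, 0], [0, 0, 0.015, 0, 0, 0], [0, 0, 0.016, 0, 0, 0], [0, 0, 0.016, 0, 0, 0], [0, 0, 0.016, 0, 0, 0], [0, 0, 0.015, 0, 0, 0], [0, 0, 0.012, 0, 0, 0], [0, 0, 0.009, 0, 0, 0], [0, 0, 0.006, 0, 0, 0]], squeeze=57)

```text
time: 8.93
position: [0.4671, 0.3425, 0.4182]
tool_rot: [0.554, 0.833, -0.0, -0.0]
ft_force: [0.0, 0.3, -6.0]
grip_width: 0.0133
grip_force: 57.0
```

Emit:
step_arm(rows=[[0, 0, 0.003, 0, 0, 0], [0, 0, 0, 0, 0, 0], [0, 0, 0, 0, 0, 0]])

```text
time: 9.3
position: [0.467, 0.3424, 0.4203]
tool_rot: [0.554, 0.833, -0.0, -0.0]
ft_force: [0.3, 0.4, -5.0]
grip_width: 0.0135
grip_force: 57.0
```

Run:
```python
from h import *
o=get_obs();print(o["time"],o["position"],o["ft_force"],o["moment"],o["grip_force"])
for n in("top","side"):
    c=camera(n);P=cloud(c)
    for r in cut_out("carrier",n)[:1]:
        q=P[r["region"]&(c["depth"]>0)]; q=q[(q[:,2]>.14)&(q[:,2]<.18)]
        b=np.linalg.lstsq(np.c_[q[:,:2],np.ones(len(q))],q[:,2],rcond=None)[0]
        print(n,b[:2],cv2.minAreaRect((q[:,:2]*1000).astype(np.float32)),np.percentile(q[:,2],[5,50,95]))
cv2.imwrite("pics/s3.png",cv2.resize(c["pixels"][170:380,230:510],(800,600)))
```

```text
9.3 [0.46704727 0.34240996 0.42028268] [ 0.26371849  0.39755592 -5.00924262] [ 0.00278664 -0.10737909  0.04406507] 56.989714968949556
top [-0.02306558 -0.01329774] ((487.26007080078125, 292.05126953125), (79.4162368774414, 81.78019714355469), 23.57850456237793) [0.15084095 0.15419701 0.166241  ]
side [-0.01113624  0.00881888] ((472.60455322265625, 332.87860107421875), (82.51513671875, 169.75088500976562), 22.72505760192871) [0.15456903 0.16069444 0.16946097]
```

View pics/s3.png

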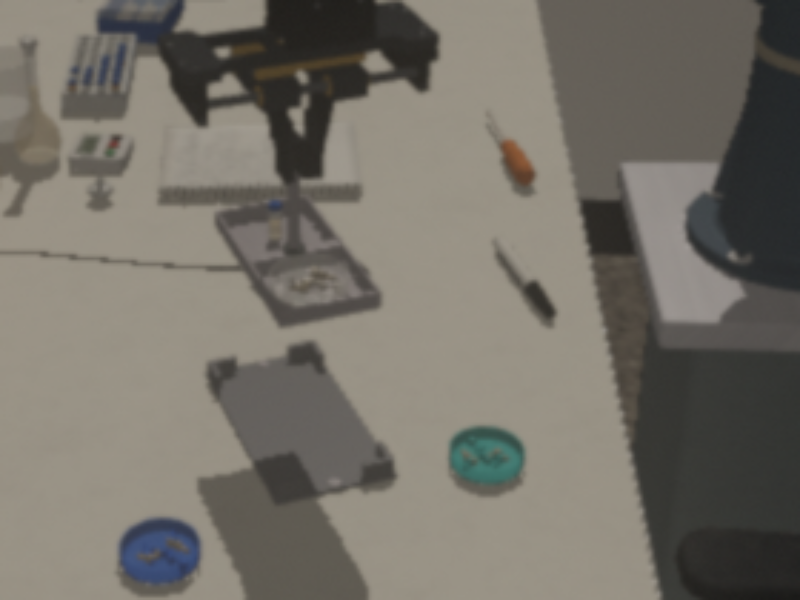

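Emit:
step_arm(rows=[[0.0005, -0.004, 0, 0, 0, 0], [0.001, -0.008, 0, 0, 0, 0], [0.0015, -0.012, 0, 0, 0, 0], [0.002, -0.016, 0, 0, 0, 0], [0.0025, -0.02, 0, 0, 0, 0], [0.0034, -0.024, 0, 0, 0, 0], [0.0034, -0.024, 0, 0, 0, 0], [0.0034, -0.024, 0, 0, 0, 0], [0.0034, -0.024, 0, 0, 0, 0], [0.0034, -0.024, 0, 0, 0, 0], [0.0034, -0.024, 0, 0, 0, 0], [0.0034, -0.024, 0, 0, 0, 0]])

```text
time: 11.0
position: [0.4983, 0.1125, 0.421]
tool_rot: [0.554, 0.833, -0.0, 0.0]
ft_force: [-0.5, -0.6, -5.5]
grip_width: 0.0134
grip_force: 57.0
```

Emit:
step_arm(rows=[[0.0034, -0.024, 0, 0, 0, 0], [0.0034, -0.024, 0, 0, 0, 0], [0.0034, -0.024, 0, 0, 0, 0], [0.0034, -0.024, 0, 0, 0, 0], [0.0034, -0.024, 0, 0, 0, 0], [0.0034, -0.024, 0, 0, 0, 0], [0.0034, -0.024, 0, 0, 0, 0], [0.0025, -0.02, 0, 0, 0, 0], [0.002, -0.016, 0, 0, 0, 0], [0.0015, -0.012, 0, 0, 0, 0], [0.001, -0.008, 0, 0, 0, 0], [0.0008, -0.006, 0, 0, 0, 0]])

```text
time: 12.5
position: [0.53, -0.1157, 0.4207]
tool_rot: [0.554, 0.833, 0.0, -0.0]
ft_force: [0.3, -0.3, -4.9]
grip_width: 0.0131
grip_force: 57.0
```

Emit:
step_arm(rows=[[0.0005, -0.004, 0, 0, 0, 0], [0, 0, 0, 0, 0, 0], [0, 0, 0, 0, 0, 0], [0, 0, 0, 0, 0, 0], [0, 0, 0, 0, 0, 0], [0, 0, 0, 0, 0, 0]])

```text
time: 13.25
position: [0.5305, -0.1194, 0.4208]
tool_rot: [0.554, 0.833, 0.0, -0.0]
ft_force: [-0.2, 0.5, -4.4]
grip_width: 0.0133
grip_force: 57.0
```

Run:
```python
from h import *
o=get_obs();print(o["time"],o["position"],o["ft_force"],o["moment"],o["grip_force"],o["joint_velocities"])
for n in("top","side"):
    c=camera(n);P=cloud(c)
    for l in("carrier","mouse","timer","syringe_filter"):
      for r in cut_out(l,n)[:1]:
        q=P[r["region"]&(c["depth"]>0)]
        if l=="carrier": q=q[(q[:,2]>.13)&(q[:,2]<.18)]
        if len(q)<9: continue
        b=np.linalg.lstsq(np.c_[q[:,:2],np.ones(len(q))],q[:,2],rcond=None)[0]
        print(n,l,b[:2],cv2.minAreaRect((q[:,:2]*1000).astype(np.float32)),np.percentile(q[:,2],[5,50,95]))
cv2.imwrite("pics/s4.png",cv2.resize(c["pixels"][130:295,220:440],(800,600)))
```

```text
13.25 [ 0.53054052 -0.11944624  0.42076556] [-0.19317179  0.50450339 -4.36306477] [-0.03941208 -0.06872602  0.0458954 ] 56.9895538687706 [-3.05356654e-04  1.01737707e-03  7.60229788e-04  7.70130200e-05
  8.67901600e-04 -4.62915722e-04]
top carrier [0.01183019 0.04490879] ((520.4721069335938, -93.19734954833984), (79.71708679199219, 79.67240142822266), 23.306407928466797) [0.15154739 0.15552036 0.16764023]
top mouse [-0.00351883  0.07346758] ((471.8977355957031, 108.42680358886719), (63.60842514038086, 112.33370208740234), 84.08360290527344) [0.01418373 0.02820539 0.03648   ]
top timer [-1.80546873 -0.10671673] ((679.1417236328125, -91.54837799072266), (46.4727668762207, 178.73837280273438), 50.29149627685547) [0.00350437 0.01509527 0.01962755]
top syringe_filter [-0.00386333 -0.01176657] ((693.5231323242188, -46.70899200439453), (23.03223991394043, 23.42032241821289), 37.529903411865234) [0.01006405 0.01484292 0.02191569]
side carrier [-0.00093627  0.01605491] ((536.7489013671875, -129.5298309326172), (82.54849243164062, 173.97415161132812), 23.192398071289062) [0.15527264 0.16180449 0.17012464]
side mouse [ 0.00728186 -0.41625211] ((469.1053161621094, 118.22602844238281), (104.4361801147461, 58.04488754272461), 1.9865837097167969) [0.00688072 0.02520274 0.03750137]
side timer [ 0.02703112 -0.04817264] ((705.2015380859375, -150.59152221679688), (101.85647583007812, 61.940269470214844), 84.65369415283203) [0.00329848 0.01630223 0.02062822]
side syringe_filter [ 0.00438887 -0.05781682] ((693.2056884765625, -44.030643463134766), (22.1318416595459, 22.276458740234375), 32.264503479003906) [0.00990171 0.01581851 0.02290698]
```

View pics/s4.png

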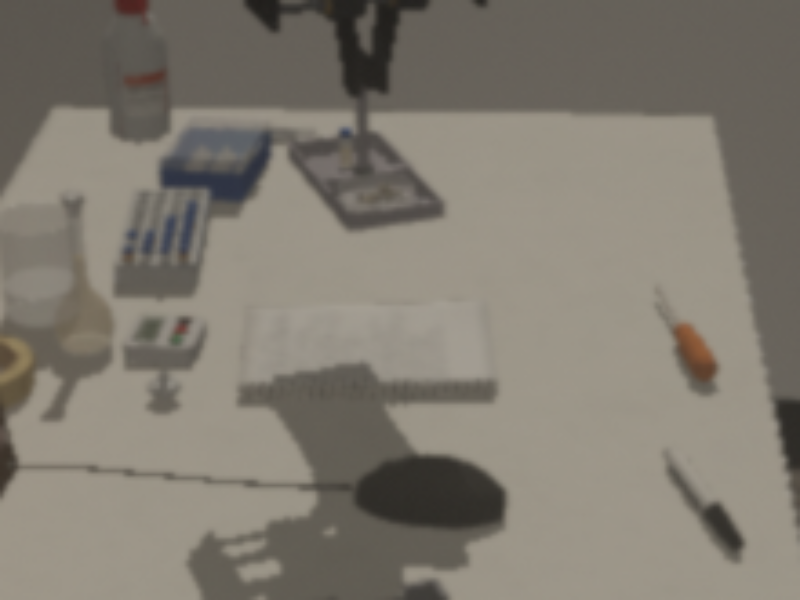

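The tray hangs level at (365,180), with the vial standing at (345,150) and the dish at (380,195). It is centred at about (0.537, -0.130) over the notebook, with its underside about 15 cm above the worktop.

```bash
python3 -c "
from rig import hand_in
print(hand_in())"
```

```text
the job is handed in; nothing more can be done
None
```

I handed the job in with the gripper holding the tray level and still over the middle of the notebook. The underside is about 13 cm above the page, the dish and vial are standing, and the bystanders look untouched; no verdict came back.

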